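Pack the loan art kit and weigh it on the spring scale

ROBOT

A 6-joint arm with a two-finger parallel gripper is mounted at the origin on the work surface. World frame = base frame: x ahead of the robot, y to its left, z up, the work surface at z = 0. Lengths are in mm, angles in rad, forces in N, time in s.
With the tool pointing down it reaches from about 425 to 950 mm from the base axis. Payload 14.7 kg.
Tool frame: the origin (TCP) lies midway between the tips of the shut fingers; the grasp point (between the pads) lies 19 mm behind it (env.grasp_offset is the distance from the TCP to the grasp point, in mm); z points along the fingers, y is the line along which they close (so a half turn about z gives the same grasp; the last joint's range is limited). The gripper opens to 85 mm and grips with 20 to 120 N. Pads are 22 mm wide; open, the fingers measure 114 mm over their backs; the gripper's body (76 mm by 85 mm) begins 54 mm behind the grasp point. The pads swing forward as they close: fully open they stand 13 mm farther back than shut.
Start: joints at [1.08, 0.48, 1.596, -0, 1.065, -0.047], TCP at [279.069, 587.037, 231.297] pointing down, gripper open.
Joint ranges: [-2.75, 2.75], [-0.82, 2.05], [0.23, 2.67], [-1.56, 4.7], [0.09, 2.69], [-2.92, 2.92]. Speed limits (rad/s): [1.89, 1.89, 2.39, 3.01, 3.01, 3.01].

INTERFACE

Orientations are given as a 3x3 rotation matrix whose columns are the frame's x, y, z axes.
In Python, from bench import env gives the robot as it stands. The module is installed in compiled form; this text tells all that it offers.
- The arm moves only by the shell command python3 -m pendant 'ROWS' [FORCE]. ROWS is a JSON object of lists of equal length, an entry for each row: "travel": the shift along the tool's x, y, z in cm, a list of three; "turn": the turn, a rotation vector about the tool's x, y, z in degrees, a list of three; "fingers": the finger opening in cm, from 0 to 8.54. A call has exactly 5 rows; each row is the pose to reach, as a shift and turn from the pose commanded when the call began, along the tool's axes at that moment; what a row does not reach only later rows make up. A row lasts 1/8 s, in which the tool goes at most 62.5 mm and 10.7 degrees, less where a joint would pass 70% of its speed; a pose out of reach is approached as far as the arm can. A call with a gripper value outside its range is refused whole. The fingers move at their own pace and stop on an object; FORCE is the grip in N (left out, the last holds). Time passes only in rows, so rows that repeat a pose let the fingers close, or fill a call up. It gives the time, the measured TCP pose, the force, the opening and the grip force at its end, in the units of the state.
- env.state(): the state, without advancing time (a new reading comes with each control period).
- env.camera(name): name is "side" or "top"; returns (picture, depth): 384x512x3 uint8, red, green, blue; 384x512 float32, mm along the optical axis (not along the pixel's ray), 0 where there is no reading.
- env.calibration(name): a dict with "camera_matrix" (3x3 intrinsics, pixels), "k1" (the pictures are not rectified: a ray, as slopes to the right and down, at radius r is drawn at 1 + k1 r^2 times it, then the intrinsics apply), "world_from_camera" (4x4, takes a point from camera to world coordinates). Camera axes: x right, y up, looking along -z (the intrinsics and any distortion apply to the point x, -y, -z); pixel columns grow to the right and rows downward; lengths in mm; the calibration is good to about 2 mm. A picture is of the moment at which its call begins. calibration takes no time and is no camera call.
- env.sign_off(): hands the job in; it is judged then, once.
Trained networks look in the newest picture that a camera, given by its name, has taken for a name from the list of things; names that differ only in an ending like _2 or _b are one class to them, and where a whole thing is asked for, a point or a joint stands for the part that bears it (a point fixed in the world has none). Each returns a list of dicts, best first, with "conf" (0 to 1); they miss things now and then, are a little off and sometimes report something else, mostly with a low value. They report only what shows in the picture. A call takes as long as a camera call. They do not tell look-alikes from the thing itself.
- env.outline_of(camera, label): "pixels" (384x512 bool, what is visible of it) and "box" ([centre column, centre row, width, height] as shares, 0 to 1, of the picture: columns of its width, rows of its height, round what is visible of it).
- env.pinpoint(camera, label): "xy" ([column, row] as shares, 0 to 1, of the picture: columns of its width, rows of its height: a listed point, or the origin of a listed thing).
The state is a dict: "clock": time; "joint_pos": joint angles; "qvel": joint speeds; "joint_efforts": joint torques, N m; "tool_pos": TCP position; "tool_rot": TCP orientation; "wrist_force": force on the tool from outside, world axes, zero at the start; "wrist_torque": the same for the moment, N m; "gripper_width": finger opening in mm; "grip_force": force on a finger pad.
Only numpy, scipy, OpenCV 4.12 (cv2) and the standard library are available. Lean on these libraries where they do the work, as an engineer would, in place of code of your own. Each camera call takes 0.05 s, during which the arm holds its last target. There are 200 camera calls.

TASK

Check in this returned art kit: slide the red paint tin that lies on top of it into the kit's empty bay, without lifting the tin away, until it lies flat on the bottom and nothing stands above the rim. Then hang the packed kit by the middle of its handle from the hook of the spring scale, with the scale sitting in the fork of its stand, so that the kit hangs clear of everything. Leave it hanging there level and quite still so that I can read the weight, with the rest of the table left undisturbed.

Things in the scene. Friction and masses are not known exactly. Their poses are not given: they have to be found in the camera images.
- kit: Loose plywood tray, 146 (its x) x 200 (y) x 34 mm high, 5 mm walls and floor, 0.45 to 0.65 kg. Origin: centre of underside, z up; negative x towards the robot. A 4 mm wall at x = 0 halves it. Back half (+x): coloured pencils. Front half: marker pens at -y, empty bay at +y. Pencils and markers are fast in the tray, tops 1.5 mm below the rim. An arch handle stands over x = 0.
- kit_bar (a point): Middle of the arch handle, on the centre line of its round steel bar, 8 mm thick, 89 mm above the kit's underside (55 mm above the rim). The bar runs along the kit's y at x = 0: level for 22 mm to each side, then 7 mm down over the next 48 mm, then bending down to both end walls. With the tin in its bay the kit hangs level from here.
- kit_bay (a point): Centre of the empty bay's floor: at x -35, y +46, z 5 mm in the kit. Axes as the kit's. The bay is 66 mm (x) by 98 mm (y) and 29 mm deep.
- kit_wall (a point): Middle of the top edge of the 4 mm wall between the markers and the empty bay: at x -35, y -5, z 32.5 mm in the kit, level with the tops of the markers, 1.5 mm below the rim. The wall runs along the kit's x.
- tin: Loose closed metal paint tin, red, paper label with six colour squares on its lid, 62 (its x) x 90 (y) x 24 mm high, 0.12 to 0.16 kg. Origin: centre of underside, z up. At first it lies flat on the markers, 1.5 mm below rim height, long side along the kit's y. Pushed some 0.09 m along the kit's +y, past the wall, it drops into the bay; its lid is then 5 mm below the rim.
- stand: Fixed balance stand. Origin: on the table under the middle of its fork. Base plate 300 x 170 x 8 mm (from 95 mm to -x to 205 mm to +x), 32 mm square column to 296 mm height at x = +155 mm, and from it an arm that ends in a level fork open towards -x (the robot).
- bracket (a point): Where the scale's axis belongs: middle of the fork, on its top face, 295 mm above the table. Axes as the stand's. Two tines along the stand's x, 36 mm apart, each 14 mm wide and 10 mm thick, from x = -40 mm (open mouth) to x = +38 mm (closed end). The scale slides in from -x with its flange a little above the tines and is then set down on them.
- scale: Loose tubular spring scale, 0.19 kg, at first upright in the fork, resting on its flange. Origin: on its axis, at the underside of the flange, z up. Flange: steel disc 60 mm across, 6 mm thick. Above it an orange grip block, below it a clear tube 27 mm across and 81 mm long with a red pointer ring; from the tube hangs the hook on a spring.
- scale_grip (a point): Centre of the orange grip block, 30 mm above the scale's origin on its axis: 56 (scale's x) x 26 (scale's y) x 40 mm high, the place to hold the scale from above.
- hook (a joint): Extension of the scale's spring in m; the hook goes down along the scale's -z as it grows. Empty about 0.0015, stop at 0.062; 200 N/m, so the packed kit pulls it to 0.03 to 0.042. Bouncing dies out within about 2 s.
- hook_bowl (a point): Lowest inside point of the hook's bowl, on the scale's axis, 145.5 mm below the scale's origin at extension 0. The hook is round steel, 5 mm thick, in the scale's x-z plane, 39 mm wide, its underside 5 mm below this point. Its shank is at scale x = -17 mm, joining the axis by a slant from 37 to 55 mm above this point; it is open on the +x side above the tip.
- hook_tip (a point): End of the hook's tip, at scale x = +18 mm, 18.5 mm above the bowl point. A bar comes into the hook over the tip, from the scale's +x side, 25 to 45 mm above the bowl point.
- tape: Bystander: roll of yellow tape lying flat, 60 mm across, 20 mm high. Origin: centre of its underside.
- pencil_tin: Bystander: flat blue pencil tin, 75 x 190 x 20 mm. Origin: centre of its underside.
- sketchbook: Bystander: dark sketchbook lying flat, 154 x 214 x 14 mm. Origin: centre of its underside.
- tissue_box: Bystander: green carton of tissues, 115 x 230 x 55 mm. Origin: centre of its underside.
- bottle: Bystander: clear bottle with a green cap standing upright, 64 mm across, 200 mm high. Origin: centre of its underside.
Not all that is in view belongs to the job. What is meant by the tin is not purple, and is the larger of those in its own colour.

How it is judged (in metres and radians):
On the way, in this order (a step that is already met when the one before it is completed fails the run):
1. the tin lies flat on the floor of its bay, below the rim, with the kit standing on the table (z of tin in the frame of kit_bay below 0.003 m and angle between the z axis of tin and the z axis of kit, either way round below 0.05 rad and horizontal distance between tin and kit_bay below 0.012 m and height (world z) of kit below 0.004 m), for 0.2 s.
2. the kit hangs from the scale's hook, lifted clear of the table (contact force between scale and kit above 3 N and value of joint hook above 0.015 m and height (world z) of kit above 0.012 m), for 0.3 s.
At the end, for the whole second after the job is handed in: Tin flat (0.06 rad) on its bay's floor, 13 mm from centre; scale upright in the fork (18 mm, 0.08 rad); kit on the hook within 22 mm of the handle's middle, clear of table and stand, level (0.22 rad), still (15 mm/s, 0.15 rad/s; pointer 10 mm/s) (z of tin in the frame of kit_bay below 0.004 m and angle between the z axis of tin and the z axis of kit, either way round below 0.06 rad and distance between tin and kit_bay below 0.013 m and distance between scale and bracket below 0.018 m and angle between scale's own z axis and vertical below 0.08 rad and contact force between scale and stand above 3 N and distance between kit_bar and hook_bowl below 0.022 m and contact force between scale and kit above 3 N and value of joint hook above 0.02 m and height (world z) of kit above 0.012 m and contact force between kit and stand below 0.1 N and angle between kit's own z axis and vertical below 0.22 rad and linear speed of kit below 0.015 m/s and angular speed of kit below 0.15 rad/s and velocity of joint hook between -0.01 and 0.01 m/s); the robot touches nothing.
It fails at once if the tin is lifted more than 25 mm above the rim, or leaves the kit (z of tin in the frame of kit above 0.06 m or distance between tin and kit_bay above 0.15 m).
It fails at once if the kit is tipped or the scale is dropped (angle between kit's own z axis and vertical above 0.6 rad or angle between scale's own z axis and vertical above 0.7 rad).
It fails at once if something else on the table is moved by more than 20 mm (distance of any of tape, pencil_tin, sketchbook, tissue_box, bottle from where it was at the start of the episode above 0.02 m).
It also fails if it takes over 72 s, if anything falls off the work surface, if the arm or the gripper's body presses on something with over 40 N, if the wrist force passes 120 N, or if a joint passes its speed limit or range.

## Working session

There is one attempt and no reset: what is moved stays moved. The work goes in short steps, Python scripts to look and compute and a shell command to move; the robot and the scene stay as the last step left them, time stands still between calls to the robot, and variables do not carry over. Pictures are saved under pics/ and viewed, at most 10 in all, crops included, and the job is handed in when it is done.

```bash
mkdir -p pics
cat > h.py <<'E'
import numpy as np, cv2
from bench import env
def shot(cam,f=None):
    p,d=env.camera(cam)
    if f: cv2.imwrite('pics/'+f,p[:,:,::-1])
    return p,d
def ray(cam,u,v):
    c=env.calibration(cam);K=np.array(c['camera_matrix']);k1=c['k1'];T=np.array(c['world_from_camera'])
    x=np.array([(u-K[0,2])/K[0,0],(v-K[1,2])/K[1,1]]);y=x.copy()
    for _ in range(20): y=x/(1+k1*(y@y))
    return T[:3,3],T[:3,:3]@np.array([y[0],-y[1],-1.])
def at_z(cam,u,v,z):
    o,d=ray(cam,u,v);return o+d*(z-o[2])/d[2]
def at_d(cam,u,v,dep):
    o,d=ray(cam,u,v);return o+d*dep
def cloud(cam,mask,dep):
    vs,us=np.nonzero(mask&(dep>0))
    return np.array([at_d(cam,u,v,dep[v,u]) for u,v in zip(us,vs)])
def pt(cam,l):
    r=env.pinpoint(cam,l);return [(round(q['conf'],2),q['xy'][0]*512,q['xy'][1]*384) for q in r]
def rows(target,R=None):
    s=env.state();Rt=np.array(s['tool_rot']);return Rt.T@(np.array(target)-np.array(s['tool_pos']))/10
E
python3 - <<'E'
from h import *
np.set_printoptions(precision=1,suppress=True)
ds={}
for c in('side','top'):
    p,d=shot(c,c+'0.png');ds[c]=d
    print(c,np.array(env.calibration(c)['world_from_camera']))
Z=dict(kit_bar=89,kit_bay=5,kit_wall=32.5,tin=32.5,bracket=295,scale=295,scale_grip=325,hook_bowl=148,hook_tip=166,kit=0,stand=0)
for c in ds:
  for l,z in Z.items():
    for q in pt(c,l)[:3]:
        u,v=q[1:];dep=ds[c][min(383,int(v)),min(511,int(u))]
        print(c,l,q[0],int(u),int(v),'z-plane',at_z(c,u,v,z),'depth',at_d(c,u,v,dep))
s=env.state();print(s['tool_pos'],s['tool_rot'],s['wrist_force'])
E
```

```text
side [[   0.7    0.5   -0.5 -291.4]
 [  -0.7    0.5   -0.5 -765. ]
 [   0.     0.7    0.7 1376.5]
 [   0.     0.     0.     1. ]]
top [[  -0.     1.    -0.1  454.1]
 [  -1.    -0.     0.    30.3]
 [   0.     0.1    1.  1680.8]
 [   0.     0.     0.     1. ]]
side kit_bar 0.93 297 256 z-plane [ 504.9 -191.3   89. ] depth [ 542.2 -164.4   28.7]
side kit_bar 0.34 210 168 z-plane [588.7 361.2  89. ] depth [650.3 440.   -1.1]
side kit_bay 0.62 277 275 z-plane [ 446.1 -160.3    5. ] depth [ 443.8 -162.1    9.2]
side kit_wall 0.69 291 276 z-plane [ 461.5 -210.8   32.5] depth [ 450.8 -218.7   51.7]
side tin 0.81 334 247 z-plane [ 668.9 -235.5   32.5] depth [ 675.6 -231.8   23.2]
side tin 0.67 301 280 z-plane [ 474.6 -245.2   32.5] depth [ 461.6 -254.    55.3]
side tin 0.47 260 309 z-plane [ 294.6 -223.9   32.5] depth [ 302.  -217.1   15.4]
side bracket 0.91 202 148 z-plane [501.3 282.2 295. ] depth [485.8 261.7 316.2]
side scale 0.75 203 145 z-plane [514.9 294.7 295. ] depth [490.6 262.7 327.7]
side scale_grip 0.71 199 142 z-plane [489.8 286.9 325. ] depth [481.  275.  336.8]
side hook_bowl 
[... 1080 characters left out ...]
 308.2 -208.1   32.5] depth [ 306.1 -211.4    9.2]
top bracket 0.77 186 202 z-plane [510.7 286.9 295. ] depth [508.8 278.1 342. ]
top bracket 0.17 343 173 z-plane [ 625.  -343.7  295. ] depth [ 654.1 -407.4   58.7]
top scale 0.72 187 201 z-plane [515.1 284.6 295. ] depth [512.9 275.4 345.4]
top scale_grip 0.54 183 203 z-plane [505.6 293.6 325. ] depth [504.9 290.2 342.4]
top hook_tip 0.72 247 226 z-plane [409.   44.1 166. ] depth [404.1  45.5   4.3]
top kit 0.78 297 206 z-plane [ 502.9 -195.1    0. ] depth [ 502. -191.   31.]
top stand 0.73 201 204 z-plane [512.2 266.6   0. ] depth [511.8 264.7  13.1]
[279.1 587.  231.3] [[-0.9  0.4  0. ]
 [ 0.4  0.9 -0. ]
 [-0.  -0.  -1. ]] [-0.5 -0.3  0. ]
```

Run:
```python
import cv2
a=cv2.imread('pics/side0.png');b=cv2.imread('pics/top0.png')
cv2.imwrite('pics/s1.png',cv2.resize(a[90:384,130:430],None,fx=2,fy=2,interpolation=cv2.INTER_CUBIC))
cv2.imwrite('pics/t1.png',cv2.resize(b[110:290,130:380],None,fx=3.2,fy=3.2,interpolation=cv2.INTER_CUBIC))
```

```text
(no output)
```

View pics/s1.png

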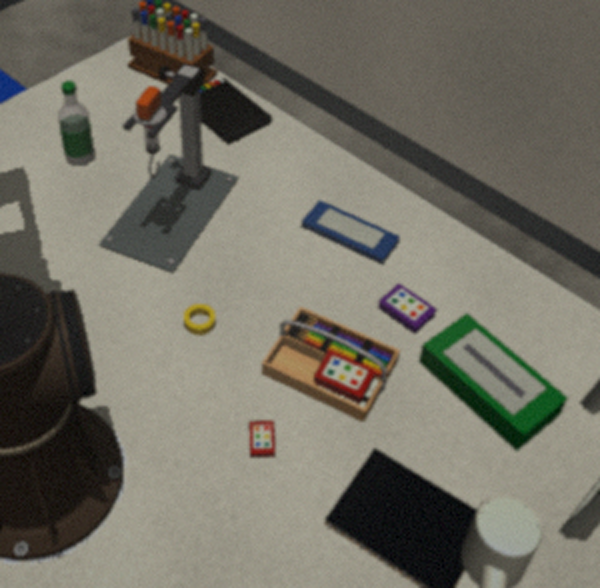

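View pics/t1.png

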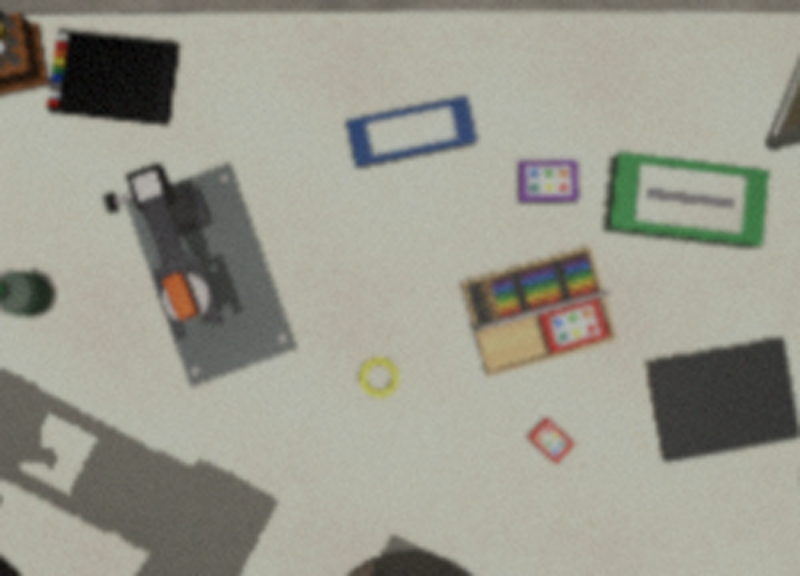

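The top view shows the kit at crop (540,310) with the red tin at its right (-y) end and the bay at its left. The look-alikes are a small red tin at (550,440) and a purple one at (548,182). The stand is at upper left, turned, with the scale's orange grip at (180,297). Next I fit the poses.

```bash
cat >> h.py <<'E'
def proj(cam,P):
    c=env.calibration(cam);K=np.array(c['camera_matrix']);T=np.array(c['world_from_camera'])
    Q=(np.atleast_2d(P)-T[:3,3])@T[:3,:3];x=np.c_[Q[:,0],-Q[:,1]]/-Q[:,2:]
    x=x*(1+c['k1']*(x**2).sum(1,keepdims=True));return x*[K[0,0],K[1,1]]+[K[0,2],K[1,2]]
def box(x0,x1,y0,y1,z0,z1): return np.array([[a,b,c] for a in(x0,x1) for b in(y0,y1) for c in(z0,z1)],float)
def pose(p,pts):
    c,s=np.cos(p[2]),np.sin(p[2]);return pts@np.array([[c,s,0],[-s,c,0],[0,0,1]])+[p[0],p[1],0]
def fit(masks,boxes,p0):
    from scipy.optimize import minimize
    def cost(p):
        e=0
        for cam,m in masks.items():
            im=np.zeros((384*4,512*4),np.uint8)
            for b in boxes:
                h=cv2.convexHull(((proj(cam,pose(p,b))+.5)*4).astype(np.float32))
                cv2.fillConvexPoly(im,np.round(h*16).astype(np.int32),255,shift=4)
            im=cv2.resize(im,(512,384),interpolation=cv2.INTER_AREA)/255.
            e+=np.abs(im-m).sum()/m.sum()
        return e
    r=min((minimize(cost,np.add(p0,q),method='Nelder-Mead',options=dict(initial_simplex=np.add(p0,q)+np.array([[0,0,0],[15,0,0],[0,15,0],[0,0,.15]]))) for q in([0,0,0],[-5,5,-.1])),key=lambda r:r.fun)
    return r.x,r.fun
KIT=[box(-73,73,-100,100,0,34)]
E
python3 - <<'E'
from h import *
np.set_printoptions(precision=3,suppress=True)
def om(c,l):
    r=env.outline_of(c,l);print(c,l,[(round(q['conf'],2),np.round(np.array(q['box'])*[512,384,512,384])) for q in r[:2]]);return r[0]['pixels'].astype(float)
k={c:om(c,'kit') for c in('top','side')}
tin=[box(-66,-4,-90,0,32,56)]
print(fit({'top':k['top']},KIT,[505,-190,.2]), fit(k,KIT+tin,[505,-190,.2]))
st={c:om(c,'stand') for c in('top','side')}
pl=[box(-95,205,-85,85,0,8),box(139,171,-16,16,0,296),box(38,155,-16,16,285,295),box(-40,38,-32,32,285,295)]
for q in ([511,285,.3],): print('stand',fit({'top':st['top']},pl,q),fit(st,pl,q))
# orange grip
for c in('top','side'):
    p,d=env.camera(c);hs=cv2.cvtColor(p,cv2.COLOR_RGB2HSV)
    m=(hs[...,0]>3)&(hs[...,0]<18)&(hs[...,1]>150)&(hs[...,2]>120)
    w=np.zeros_like(m);w[120:230,160:225]=m[120:230,160:225]
    print(c,w.sum(),np.median(d[w&(d>0)]))
    print('grip',fit({c:w.astype(float)},[box(-28,28,-13,13,305,345)],[510,287,.3]))
    for t in pt(c,'hook_tip')+pt(c,'hook_bowl'):print(t)
cv2.imwrite('pics/hk.png',cv2.resize(p[120:200,170:250][...,::-1],None,fx=7,fy=7,interpolation=cv2.INTER_CUBIC))
for l,z in(('bottle',0),('tape',0),('sketchbook',0),('tissue_box',0),('pencil_tin',0)):print(l,[(t[0],at_z('top',*t[1:],z)) for t in pt('top',l)[:1]])
E
```

```text
top kit [(0.84, array([298., 206.,  47.,  38.]))]
side kit [(0.82, array([297., 272.,  73.,  56.]))]
(array([ 497.499, -194.124,    0.27 ]), np.float64(0.3077446150874143)) (array([ 497.694, -194.171,    0.268]), np.float64(0.6399339831566884))
top stand [(0.71, array([192., 195.,  61.,  70.]))]
side stand [(0.78, array([213., 175.,  68., 105.]))]
stand (array([508.176, 280.459,   0.345]), np.float64(0.165549716524458)) (array([507.155, 280.408,   0.346]), np.float64(0.3047044197603286))
top 74 1335.8453
grip (array([514.985, 283.572,   0.476]), np.float64(0.7280339162692103))
side 51 1646.8201
grip (array([534.841, 315.61 ,   0.909]), np.float64(1.9292579777008843))
(0.55, 210.1248, 168.6912)
(0.6, 208.2816, 176.6016)
bottle [(0.73, array([534.101, 582.677,   0.   ]))]
tape [(0.43, array([413.657,  56.132,   0.   ]))]
sketchbook [(0.87, array([ 366.726, -481.334,    0.   ]))]
tissue_box [(0.82, array([ 655.496, -429.226,    0.   ]))]
pencil_tin [(0.83, array([774.877, -19.478,   0.   ]))]
```

View pics/hk.png

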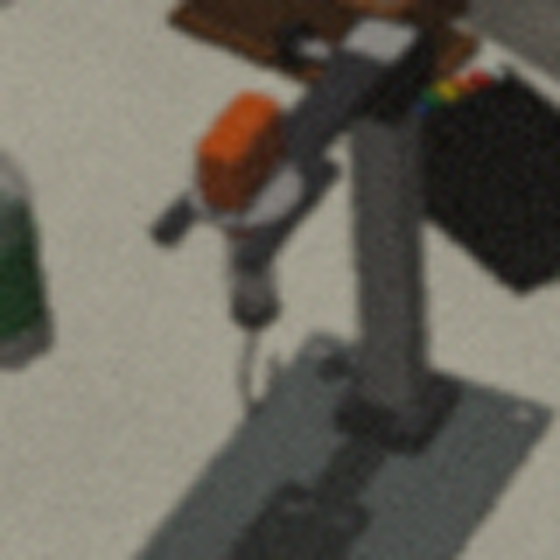

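The hook's shank is at crop (250,370) and its tip at (275,370), so the tip points towards the column: scale +x is roughly stand +x. The kit and grip fits are loose, so I'll overlay them and refine.

Run:
```python
from h import *
np.set_printoptions(precision=3,suppress=True)
p,d=env.camera('top')
C=np.array([[463,282],[590,250],[612,340],[488,374]])/3.2+[130,110]
P=np.array([at_z('top',*c,34) for c in C]);print(P,P.mean(0),'yaw',[np.arctan2(*(a[:2])[::-1]) for a in(P[0]-P[3],P[1]-P[2])],np.arctan2(-(P[0]-P[1])[0],(P[0]-P[1])[1]))
m=env.outline_of('top','kit')[0]['pixels'].astype(np.uint8)
h=cv2.fillConvexPoly(np.zeros_like(m),cv2.convexHull(cv2.findNonZero(m)),1)
print(m.sum(),h.sum(),fit({'top':h.astype(float)},KIT,[497,-194,.25]))
kp,f=fit({'top':h.astype(float)},KIT,[497,-194,.25])
g=env.outline_of('top','scale_grip');print([(q['conf'],q['pixels'].sum()) for q in g])
hs=cv2.cvtColor(cv2.GaussianBlur(p,(3,3),0),cv2.COLOR_RGB2HSV)
w=((hs[...,0]<20)&(hs[...,1]>110)&(hs[...,2]>70));w[:190]=0;w[215:]=0;w[:,:172]=0;w[:,205:]=0
print(w.sum(),'grip',fit({'top':w.astype(float)},[box(-28,28,-13,13,305,345)],[512,285,.4]))
r=cv2.minAreaRect(cv2.findNonZero(w.astype(np.uint8)));print(r)
S=4;o=cv2.resize(p[:,:,::-1],None,fx=S,fy=S,interpolation=cv2.INTER_CUBIC)
def poly(pts,col):
    q=((proj('top',pts)+.5)*S).astype(np.int32);cv2.polylines(o,[q],True,col,1)
for pp,col in((kp,(255,0,255)),([P.mean(0)[0],P.mean(0)[1],.25],(0,255,0))):
    poly(pose(pp,np.array([[-73,-100,34],[73,-100,34],[73,100,34],[-73,100,34.]])),col)
    poly(pose(pp,np.array([[0,-70,82],[0,-22,89],[0,22,89],[0,70,82.],[0,22,89],[0,-22,89]])),col)
cv2.imwrite('pics/ov.png',o[700:960,1060:1320][:, :].repeat(2,0).repeat(2,1))
```

```text
[[ 540.848  -83.321   34.   ]
 [ 587.696 -273.486   34.   ]
 [ 453.53  -304.24    34.   ]
 [ 404.623 -119.143   34.   ]] [ 496.674 -195.047   34.   ] yaw [np.float64(0.25713788398296916), np.float64(0.22533611740866705)] 0.24154216817742885
1046 1351 (array([ 499.523, -194.029,    0.275]), np.float64(0.04614446814995428))
[(0.44, np.int64(167))]
95 grip (array([511.962, 284.408,   0.473]), np.float64(0.34555211558307536))
((186.00001525878906, 202.0), (14.417915344238281, 6.701284408569336), 66.03750610351562)
```

View pics/ov.png

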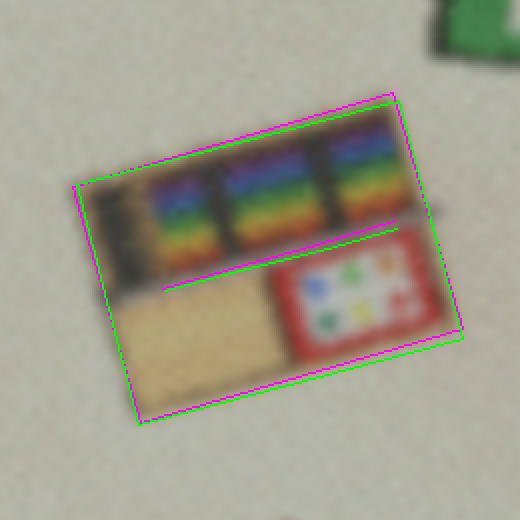

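```bash
cat >> h.py <<'E'
from scipy.spatial.transform import Rotation as Ro
KP=[498,-194,.255]
def go(pos,ya=None,R0=None,p0=None):
    """travel(cm), turn(deg) in tool axes to put TCP at pos, tool y at world angle ya (rad), tool down"""
    s=env.state();R=np.array(s['tool_rot']) if R0 is None else R0;p=np.array(s['tool_pos']) if p0 is None else p0
    t=R.T@(np.array(pos)-p)/10
    if ya is None: return t,None,R
    y=np.array([np.cos(ya),np.sin(ya),0]);z=np.array([0,0,-1.]);Rt=np.c_[np.cross(y,z),y,z]
    return t,Ro.from_matrix(R.T@Rt).as_rotvec(degrees=True),Rt
E
python3 - <<'E'
from h import *
np.set_printoptions(precision=2,suppress=True)
s=env.state();print(s['clock'],s['tool_rot'])
k=lambda x,y,z:pose(KP,np.array([[x,y,z]],float))[0]
y0=np.arctan2(s['tool_rot'][1][1],s['tool_rot'][0][1]);yk=KP[2]-np.pi/2
print(y0,yk)
R=p=None
for pos,f in (((400,300,231),.33),((450,0,231),.67),(k(-35,-130,150),1)):
    t,r,R=go(pos,y0+(yk-y0)*f,R,p);p=np.array(pos);print(t,r)
E
```

```text
2.1 [[-0.9   0.43  0.  ]
 [ 0.43  0.9   0.  ]
 [-0.    0.   -1.  ]]
1.1270089927610005 -1.3157963267948967
[-23.24 -20.73   0.03] [ 0.    0.   46.19]
[-30.05  -4.72   0.  ] [ 0.    0.   47.59]
[-26.4   20.13   8.1 ] [ 0.    0.   46.19]
```

```bash
python3 -m pendant '{"travel":[[-4.6,-4.1,0],[-9.3,-8.3,0],[-13.9,-12.4,0],[-18.6,-16.6,0],[-23.2,-20.7,0]],"turn":[[0,0,9.2],[0,0,18.5],[0,0,27.7],[0,0,37],[0,0,46.2]],"fingers":[0,0,0,0,0]}' 40
python3 -m pendant '{"travel":[[-6,-0.9,0],[-12,-1.9,0],[-18,-2.8,0],[-24,-3.8,0],[-30,-4.7,0]],"turn":[[0,0,9.5],[0,0,19],[0,0,28.5],[0,0,38],[0,0,47.6]],"fingers":[0,0,0,0,0]}'
python3 - <<'E'
from h import *
np.set_printoptions(precision=2,suppress=True)
s=env.state();k=lambda x,y,z:pose(KP,np.array([[x,y,z]],float))[0]
print(s['clock'],s['tool_pos'],s['joint_pos'],go(k(-35,-130,150),KP[2]-np.pi/2)[:2])
E
```

```text
clock: 2.72
tool_pos: [400.3, 298.7, 231.5]
tool_rot: [[-0.31, 0.951, 0.001], [0.951, 0.31, 0.0], [0.0, 0.001, -1.0]]
wrist_force: [1.0, 0.8, -0.8]
gripper_width: 0.4
grip_force: 0.0
clock: 3.35
tool_pos: [449.8, -1.0, 231.6]
tool_rot: [[0.493, 0.87, 0.001], [0.87, -0.493, -0.0], [0.0, 0.001, -1.0]]
wrist_force: [2.1, 0.7, -0.1]
gripper_width: 0.0
grip_force: 0.0
3.35 [449.83  -1.01 231.63] [-0.07  0.2   2.03  0.    0.91  0.45] (array([-26.19,  20.24,   8.17]), array([ 0.03, -0.04, 45.85]))
```

```bash
python3 -m pendant '{"travel":[[-5.2,4,0],[-10.5,8.1,0],[-15.7,12.1,2],[-20.9,16.2,5],[-26.2,20.2,8.1]],"turn":[[0,0,9.2],[0,0,18.3],[0,0,27.5],[0,0,36.7],[0,0,45.9]],"fingers":[0,0,0,0,0]}'
python3 - <<'E'
from h import *
np.set_printoptions(precision=2,suppress=True)
s=env.state();k=lambda x,y,z:pose(KP,np.array([[x,y,z]],float))[0]
print(s['clock'],s['tool_pos'],s['joint_pos'],go(k(-35,-130,39),KP[2]-np.pi/2)[:2])
shot('side','s2.png');im=cv2.imread('pics/s2.png');cv2.imwrite('pics/s2c.png',cv2.resize(im[210:340,230:400],None,fx=3,fy=3))
E
```

```text
clock: 3.98
tool_pos: [493.9, -297.8, 164.1]
tool_rot: [[0.968, 0.251, 0.001], [0.251, -0.968, -0.001], [0.001, 0.001, -1.0]]
wrist_force: [0.9, -0.2, -0.2]
gripper_width: 0.3
grip_force: 0.0
3.975 [ 493.91 -297.78  164.09] [-0.6   0.46  1.84  0.    0.85  0.72] (array([-0.49,  3.05, 12.51]), array([ 0.05, -0.05, -0.06]))
```

```bash
python3 -m pendant '{"travel":[[-0.5,3,1],[-0.5,3,5],[-0.5,3,9.5],[-0.5,3,12.4],[-0.5,3,12.4]],"turn":[[0,0,0],[0,0,0],[0,0,0],[0,0,0],[0,0,0]],"fingers":[0,0,0,0,0]}'
python3 - <<'E'
from h import *
np.set_printoptions(precision=2,suppress=True)
s=env.state()
print(s['clock'],s['tool_pos'],pose([0,0,-KP[2]],np.array([s['tool_pos']])-[KP[0],KP[1],0]))
shot('side','s2.png');im=cv2.imread('pics/s2.png');cv2.imwrite('pics/s2c.png',cv2.resize(im[210:340,230:400],None,fx=4,fy=4,interpolation=cv2.INTER_CUBIC))
E
```

```text
clock: 4.65
tool_pos: [495.3, -324.9, 38.8]
tool_rot: [[0.966, 0.257, -0.003], [0.257, -0.966, 0.002], [-0.002, -0.003, -1.0]]
wrist_force: [-0.6, -0.2, -0.3]
gripper_width: -0.2
grip_force: 0.0
4.65 [ 495.3  -324.88   38.75] [[ -35.63 -125.97   38.75]]
```

View pics/s2c.png

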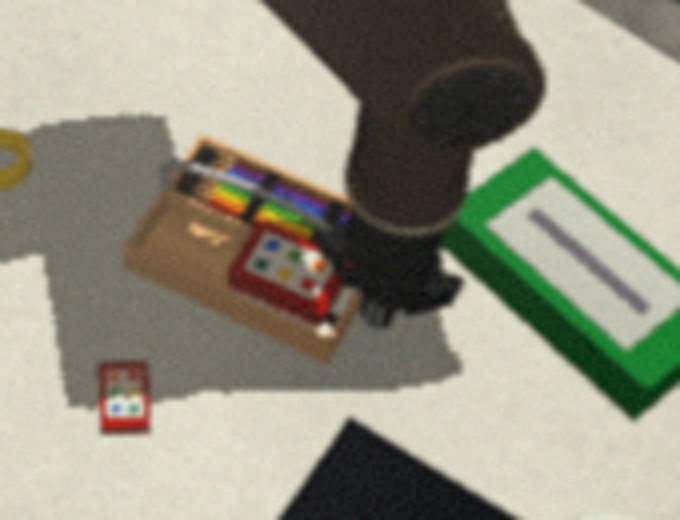

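The fingers are down just behind the tin (tip near crop (375,310)), above the end wall, with the handle clear. Now I push along kit +y, which is tool -y.

```bash
python3 -m pendant '{"travel":[[0,-1.3,0],[0,-2.6,0],[0,-3.9,0],[0,-5.2,0],[0,-6.5,0]],"turn":[[0,0,0],[0,0,0],[0,0,0],[0,0,0],[0,0,0]],"fingers":[0,0,0,0,0]}'
python3 -m pendant '{"travel":[[0,-0.6,0],[0,-1.2,0],[0,-1.8,0],[0,-2.4,0],[0,-3.0,0]],"turn":[[0,0,0],[0,0,0],[0,0,0],[0,0,0],[0,0,0]],"fingers":[0,0,0,0,0]}'
python3 - <<'E'
from h import *
np.set_printoptions(precision=2,suppress=True)
s=env.state()
print(s['clock'],s['tool_pos'],pose([0,0,-KP[2]],np.array([s['tool_pos']])-[KP[0],KP[1],0]))
shot('side','s3.png');im=cv2.imread('pics/s3.png');cv2.imwrite('pics/s3c.png',cv2.resize(im[210:340,230:400],None,fx=4,fy=4,interpolation=cv2.INTER_CUBIC))
E
```

```text
clock: 5.32
tool_pos: [479.7, -262.1, 40.8]
tool_rot: [[0.966, 0.257, 0.0], [0.257, -0.966, -0.0], [0.0, 0.0, -1.0]]
wrist_force: [0.3, -1.6, 1.3]
gripper_width: -0.3
grip_force: 0.8
clock: 5.95
tool_pos: [471.9, -233.6, 40.4]
tool_rot: [[0.967, 0.257, -0.0], [0.257, -0.967, 0.0], [-0.0, -0.0, -1.0]]
wrist_force: [0.0, -0.0, 0.2]
gripper_width: 0.3
grip_force: 0.1
5.95 [ 471.95 -233.62   40.44] [[-35.21 -31.77  40.44]]
```

View pics/s3c.png

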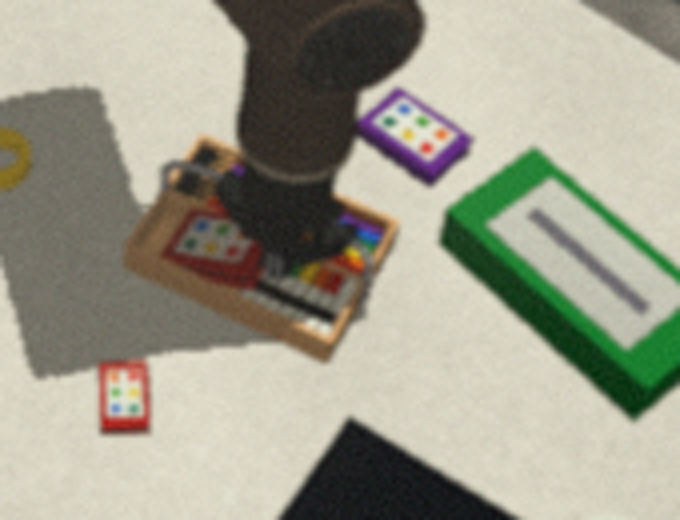

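The tin has reached the bay and is still tilted, with its rear edge near crop (260,275). I keep pushing.

```bash
python3 -m pendant '{"travel":[[0,-0.6,0],[0,-1.2,0],[0,-1.8,0],[0,-1.8,0],[0,-1.8,0]],"turn":[[0,0,0],[0,0,0],[0,0,0],[0,0,0],[0,0,0]],"fingers":[0,0,0,0,0]}'
python3 - <<'E'
from h import *
np.set_printoptions(precision=2,suppress=True)
s=env.state()
print(s['clock'],s['tool_pos'],pose([0,0,-KP[2]],np.array([s['tool_pos']])-[KP[0],KP[1],0]))
a,_=shot('side');b,_=shot('top')
f=lambda im,r,c:cv2.resize(im[r:r+100,c:c+100][...,::-1],(400,400),interpolation=cv2.INTER_CUBIC)
cv2.imwrite('pics/s4.png',np.hstack([f(a,225,240),f(b,160,245)]))
E
```

```text
clock: 6.62
tool_pos: [467.6, -216.6, 40.5]
tool_rot: [[0.966, 0.257, 0.0], [0.257, -0.966, -0.0], [0.0, 0.0, -1.0]]
wrist_force: [0.8, -1.5, 0.2]
gripper_width: 0.3
grip_force: 0.0
6.625 [ 467.58 -216.6    40.53] [[-35.13 -14.19  40.53]]
```

View pics/s4.png

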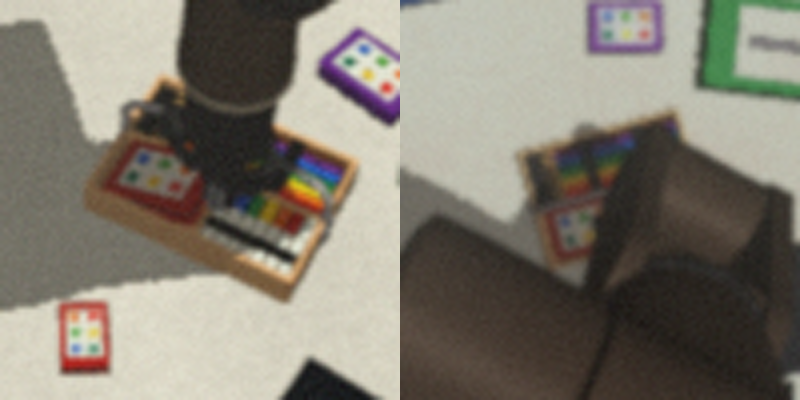

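The tin is nearly in the bay, though its rear edge may still be on the wall. A bit more push.

```bash
python3 -m pendant '{"travel":[[0,-0.3,0],[0,-0.6,0],[0,-0.8,0],[0,-0.8,0],[0,-0.8,0]],"turn":[[0,0,0],[0,0,0],[0,0,0],[0,0,0],[0,0,0]],"fingers":[0,0,0,0,0]}'
python3 - <<'E'
from h import *
np.set_printoptions(precision=2,suppress=True)
a,d=shot('side')
m=env.outline_of('side','tin')
for q in m[:3]:
    M=q['pixels'];P=cloud('side',M,d);print(q['conf'],len(P),np.median(P,0))
    c=P-np.median(P,0);w=c[np.abs(c[:,2])<20];A=np.c_[w[:,:2],np.ones(len(w))];print('slope',np.linalg.lstsq(A,w[:,2],rcond=None)[0], np.percentile(P[:,2],[5,25,50,75,95]))
f=lambda im,r,c:cv2.resize(im[r:r+60,c:c+80][...,::-1],(800,600),interpolation=cv2.INTER_CUBIC)
cv2.imwrite('pics/s5.png',f(a,240,255))
E
```

```text
clock: 7.35
tool_pos: [465.5, -208.9, 40.5]
tool_rot: [[0.966, 0.257, 0.0], [0.257, -0.966, -0.0], [0.0, 0.0, -1.0]]
wrist_force: [0.1, -0.2, -0.9]
gripper_width: -0.2
grip_force: 0.0
0.95 451 [ 685.16 -215.56   22.81]
slope [ 0.09  0.02 -1.35] [-0.8  16.8  22.81 25.66 28.92]
0.81 236 [ 301.17 -218.69   16.02]
slope [ 0.    0.01 -1.12] [ 2.16 13.22 16.02 18.27 21.07]
0.77 286 [ 449.33 -158.6    29.65]
slope [-0.01 -0.   -0.1 ] [24.29 27.33 29.65 31.8  35.17]
```

View pics/s5.png

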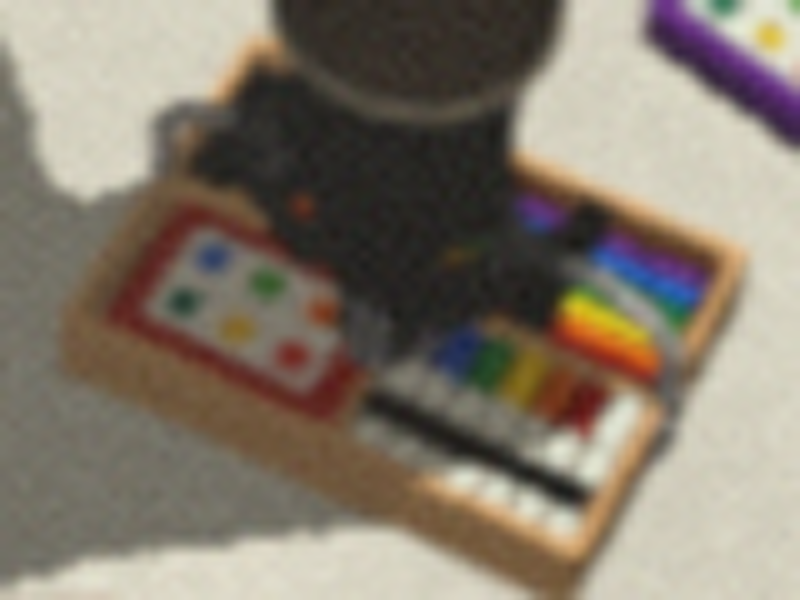

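The tin lies flat in the bay (lid at 29 mm, slope about 0, centre within 4 mm). Now I rise and go above the scale.

```bash
python3 -m pendant '{"travel":[[0,0.3,-6],[0,0.3,-12],[0,0.3,-18],[0,0.3,-24],[0,0.3,-30]],"turn":[[0,0,0],[0,0,0],[0,0,0],[0,0,0],[0,0,0]],"fingers":[0,0,0,0,0]}'
python3 - <<'E'
from h import *
np.set_printoptions(precision=2,suppress=True)
s=env.state();print(s['joint_pos']);print(go((511,283,400),.42-np.pi/2)[:2])
E
```

```text
clock: 8.07
tool_pos: [465.8, -211.6, 342.7]
tool_rot: [[0.967, 0.257, 0.0], [0.257, -0.967, -0.0], [0.0, 0.0, -1.0]]
wrist_force: [1.2, -0.8, 0.0]
gripper_width: -0.1
grip_force: 0.0
[-0.49  0.18  1.76 -0.    1.2   0.83]
(array([ 17.06, -46.64,  -5.74]), array([ 0.02, -0.02, -9.19]))
```

```bash
python3 -m pendant '{"travel":[[1.7,-4.7,-5.7],[3.4,-9.3,-5.7],[5.1,-14,-5.7],[6.8,-18.7,-5.7],[8.5,-23.3,-5.7]],"turn":[[0,0,-1],[0,0,-2],[0,0,-3],[0,0,-4],[0,0,-5]],"fingers":[8.5,8.5,8.5,8.5,8.5]}'
python3 - <<'E'
from h import *
np.set_printoptions(precision=3,suppress=True)
p,d=env.camera('top')
m=env.outline_of('top','kit')[0]['pixels'].astype(np.uint8)
h=cv2.fillConvexPoly(np.zeros_like(m),cv2.convexHull(cv2.findNonZero(m)),1)
print(m.sum(),h.sum(),fit({'top':h.astype(float)},KIT,[497,-194,.25]))
print('bar',[at_z('top',*q[1:],89) for q in pt('top','kit_bar')[:1]])
g=env.outline_of('top','scale_grip')[0]['pixels'].astype(float)
print(g.sum(),fit({'top':g},[box(-28,28,-13,13,305,345)],[512,285,.4]))
env.camera('side');print('bar',[at_z('side',*q[1:],89) for q in pt('side','kit_bar')[:1]],'grip',[at_z('side',*q[1:],325) for q in pt('side','scale_grip')[:1]],'bowl',[at_z('side',*q[1:],148) for q in pt('side','hook_bowl')[:1]])
print('grip top',[at_z('top',*q[1:],325) for q in pt('top','scale_grip')[:1]])
for yaw in(.42,):print(go((511,284,400),yaw-np.pi/2)[:2])
E
```

```text
clock: 8.7
tool_pos: [488.4, 36.9, 397.6]
tool_rot: [[0.94, 0.34, 0.0], [0.34, -0.94, -0.0], [0.0, 0.0, -1.0]]
wrist_force: [1.5, 0.1, -0.5]
gripper_width: 84.7
grip_force: 0.0
1006 1309 (array([ 498.398, -196.328,    0.273]), np.float64(0.08099881663895504))
bar [array([ 493.976, -184.052,   89.   ])]
168.0 (array([510.333, 277.589,   0.529]), np.float64(0.33151260504201685))
bar [array([ 500.808, -192.122,   89.   ])] grip [array([496.865, 279.931, 325.   ])] bowl [array([512.524, 282.568, 148.   ])]
grip top [array([ 385.716, -371.582,  325.   ])]
(array([ 10.562, -22.739,  -0.253]), array([ 0.009,  0.003, -4.283]))
```

```bash
python3 -m pendant '{"travel":[[2.1,-4.5,-0.2],[4.2,-9.1,-0.2],[6.3,-13.6,-0.2],[8.4,-18.1,-0.2],[10.5,-22.6,-0.2]],"turn":[[0,0,-1],[0,0,-2],[0,0,-3],[0,0,-4],[0,0,-4.3]],"fingers":[8.5,8.5,8.5,8.5,8.5]}'
python3 -m pendant '{"travel":[[0,0,3],[0,0,6],[0,0,8.8],[0,0,8.8],[0,0,8.8]],"turn":[[0,0,0],[0,0,0],[0,0,0],[0,0,0],[0,0,0]],"fingers":[8.5,8.5,8.5,8.5,8.5]}'
python3 - <<'E'
from h import *
a,_=shot('side');b,_=shot('top')
f=lambda im,r,c:cv2.resize(im[r:r+70,c:c+50][...,::-1],(400,560),interpolation=cv2.INTER_CUBIC)
cv2.imwrite('pics/s6.png',np.hstack([f(a,120,180),f(b,165,165)]))
E
```

```text
clock: 9.78
tool_pos: [510.9, 284.3, 399.6]
tool_rot: [[0.913, 0.409, 0.0], [0.409, -0.913, -0.0], [0.0, 0.0, -1.0]]
wrist_force: [1.2, 0.2, -0.1]
gripper_width: 84.9
grip_force: 0.0
clock: 10.4
tool_pos: [511.2, 283.3, 312.6]
tool_rot: [[0.913, 0.409, 0.001], [0.409, -0.913, 0.0], [0.001, -0.0, -1.0]]
wrist_force: [0.4, 0.6, 0.2]
gripper_width: 85.1
grip_force: 0.0
```

View pics/s6.png

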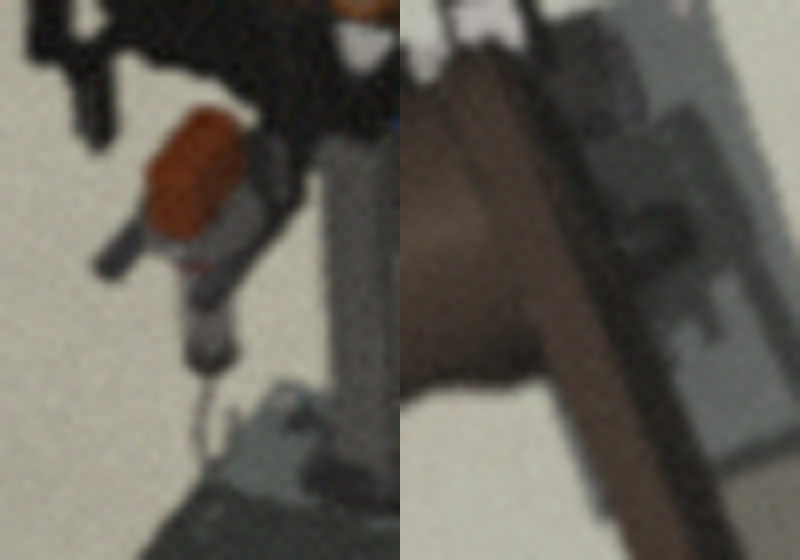

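The orange block stands between the open fingers (left finger at (95,90), right finger behind (270,160)). I close.

```bash
python3 -m pendant '{"travel":[[0,0,0],[0,0,0],[0,0,0],[0,0,0],[0,0,0]],"turn":[[0,0,0],[0,0,0],[0,0,0],[0,0,0],[0,0,0]],"fingers":[6,4.5,3,2,2]}' 60
python3 -m pendant '{"travel":[[0,0,0],[0,0,0],[0,0,-0.3],[0,0,-0.6],[0,0,-0.6]],"turn":[[0,0,0],[0,0,0],[0,0,0],[0,0,0],[0,0,0]],"fingers":[2,2,2,2,2]}' 80
python3 - <<'E'
from h import *
print(env.state()['joint_pos'],env.state()['wrist_torque'])
for c in('side','top'):
    env.camera(c)
    for l,z in(('hook_bowl',154),('hook_tip',172),('scale',301),('bracket',295)):print(c,l,[(q[0],at_z(c,*q[1:],z)) for q in pt(c,l)[:1]])
E
```

```text
clock: 11.12
tool_pos: [510.6, 283.6, 311.8]
tool_rot: [[0.912, 0.41, 0.0], [0.41, -0.912, 0.0], [0.001, -0.0, -1.0]]
wrist_force: [0.0, 1.0, 5.0]
gripper_width: 25.4
grip_force: 59.4
clock: 11.75
tool_pos: [510.6, 283.5, 317.6]
tool_rot: [[0.912, 0.409, 0.0], [0.409, -0.912, 0.0], [0.0, -0.0, -1.0]]
wrist_force: [-0.4, -0.1, -2.1]
gripper_width: 25.3
grip_force: 78.4
[4.55025456e-01 3.10983894e-01 1.64308385e+00 3.33159678e-05
 1.18740052e+00 1.60394520e+00] [ 0.02879768 -0.0112475   0.0092755 ]
side hook_bowl [(0.39, array([490.27710872, 278.78132249, 154.        ]))]
side hook_tip [(0.42, array([537.26595547, 303.68196832, 172.        ]))]
side scale [(0.87, array([515.91240894, 278.57174755, 301.        ]))]
side bracket [(0.83, array([497.64331634, 264.48475429, 295.        ]))]
top hook_bowl [(0.41, array([747.18850358, -25.18059383, 154.        ]))]
top hook_tip []
top scale []
top bracket [(0.72, array([510.18388583, 277.37723559, 295.        ]))]
```

Grip is good and the wrist carries 2 N, so the scale is lifted 6 mm. Next, slide it out along stand -x and carry it over to the kit.

```bash
python3 -m pendant '{"travel":[[-2,-0.15,0],[-4.5,-0.35,0],[-7,-0.54,0],[-9.5,-0.73,0],[-12,-0.93,0]],"turn":[[0,0,0],[0,0,0],[0,0,0],[0,0,0],[0,0,0]],"fingers":[2,2,2,2,2]}'
python3 - <<'E'
from h import *
np.set_printoptions(precision=2,suppress=True)
s=env.state();KP=[498,-194.5,.26];k=lambda x,y,z:pose(KP,np.array([[x,y,z]],float))[0]
R=p=None
for pos,a in (((430,0,300),.34),(k(-45,0,300),.26)):
    t,r,R=go(pos,a-np.pi/2,R,p);p=np.array(pos);print(pos,t,r)
E
```

```text
clock: 12.88
tool_pos: [396.5, 242.6, 317.6]
tool_rot: [[0.912, 0.409, 0.0], [0.409, -0.912, 0.0], [0.0, -0.0, -1.0]]
wrist_force: [-0.1, 0.0, -1.7]
gripper_width: 25.3
grip_force: 78.4
(430, 0, 300) [-6.87 23.51  1.75] [-0.   -0.01  4.69]
[ 454.51 -206.07  300.  ] [-4.56 20.24  0.  ] [0.   0.   4.58]
```

```bash
python3 -m pendant '{"travel":[[-1.4,4.7,0.3],[-2.8,9.4,0.7],[-4.1,14.1,1],[-5.5,18.8,1.4],[-6.9,23.5,1.7]],"turn":[[0,0,1],[0,0,2],[0,0,3],[0,0,4],[0,0,4.7]],"fingers":[2,2,2,2,2]}'
python3 -m pendant '{"travel":[[-0.9,4.2,0],[-1.9,8.4,0],[-2.8,12.6,0],[-3.7,16.8,0],[-4.6,20.2,0]],"turn":[[0,0,1],[0,0,2],[0,0,3],[0,0,4],[0,0,4.6]],"fingers":[2,2,2,2,2]}'
python3 - <<'E'
from h import *
np.set_printoptions(precision=2,suppress=True)
KP=[498,-194.5,.26];k=lambda x,y,z:pose(KP,np.array([[x,y,z]],float))[0]
a,_=shot('side')
for l,z in(('hook_bowl',136),('hook_tip',154),('kit_bar',89),('scale',283)):print(l,[(q[0],q[1:],at_z('side',*q[1:],z)) for q in pt('side',l)[:2]])
print('kit',pose([0,0,-.26],np.array([at_z('side',*q[1:],136)-[498,-194.5,0] for q in pt('side','hook_bowl')[:1]])))
print(proj('side',np.array([k(-45,0,136),k(-27,0,154.5),k(0,0,89)])))
print(env.state()['clock'],go(k(-45,0,220),.26-np.pi/2)[:2],env.state()['wrist_force'])
cv2.imwrite('pics/s7.png',cv2.resize(a[200:320,230:370][...,::-1],(700,600),interpolation=cv2.INTER_CUBIC))
E
```

```text
clock: 13.5
tool_pos: [430.5, -1.3, 300.6]
tool_rot: [[0.943, 0.333, 0.001], [0.333, -0.943, -0.0], [0.001, 0.0, -1.0]]
wrist_force: [1.0, 0.7, -1.3]
gripper_width: 25.3
grip_force: 78.9
clock: 14.12
tool_pos: [454.6, -207.3, 300.6]
tool_rot: [[0.967, 0.256, 0.0], [0.256, -0.967, -0.0], [0.0, 0.0, -1.0]]
wrist_force: [0.8, -0.4, -2.6]
gripper_width: 24.7
grip_force: 79.0
hook_bowl [(0.41, (291.0208, 260.31359999999995), array([ 450.21, -208.4 ,  136.  ]))]
hook_tip [(0.59, (295.4752, 253.59359999999998), array([ 470.35, -208.6 ,  154.  ]))]
kit_bar [(0.92, (296.6016, 259.20000000000005), array([ 495.52, -197.72,   89.  ])), (0.41, (303.4112, 208.512), array([693.38, -58.29,  89.  ]))]
scale [(0.94, (293.7856, 230.7072), array([ 452.55, -205.12,  283.  ]))]
kit [[-49.76  -1.15 136.  ]]
[[291.36 259.17]
 [294.18 252.01]
 [296.38 258.25]]
14.425 (array([-0.01,  0.12,  8.05]), array([-0.02,  0.01, -0.01])) [-0.39 -0.25 -1.96]
```

The detected bowl and bar agree with the model to within 4 mm. Now descend and slide the hook under the bar.

```bash
python3 -m pendant '{"travel":[[0,0,2],[0,0,4],[0,0,6],[0,0,8],[0,0,8]],"turn":[[0,0,0],[0,0,0],[0,0,0],[0,0,0],[0,0,0]],"fingers":[2,2,2,2,2]}'
python3 -m pendant '{"travel":[[1,0,0],[2,0,0],[3,0,0],[4,0,0],[4.6,0,0]],"turn":[[0,0,0],[0,0,0],[0,0,0],[0,0,0],[0,0,0]],"fingers":[2,2,2,2,2]}'
python3 - <<'E'
from h import *
np.set_printoptions(precision=2,suppress=True)
KP=[498,-194.5,.26]
a,_=shot('side')
s=env.state();print(s['wrist_force'],s['wrist_torque'],pose([0,0,-.26],np.array([s['tool_pos']])-[498,-194.5,0]))
for l,z in(('hook_bowl',56),('hook_tip',74),('kit_bar',89),('kit_bay',5)):print(l,[(q[0],q[1:],pose([0,0,-.26],np.array([at_z('side',*q[1:],z)-[498,-194.5,0]]))) for q in pt('side',l)[:1]])
cv2.imwrite('pics/s8.png',cv2.resize(a[215:315,230:355][...,::-1],(750,600),interpolation=cv2.INTER_CUBIC))
E
```

```text
clock: 15.05
tool_pos: [453.7, -204.3, 219.7]
tool_rot: [[0.966, 0.258, -0.002], [0.258, -0.966, 0.001], [-0.002, -0.002, -1.0]]
wrist_force: [1.1, -0.5, -1.6]
gripper_width: 25.2
grip_force: 79.1
clock: 15.68
tool_pos: [499.7, -193.5, 220.5]
tool_rot: [[0.966, 0.257, 0.0], [0.257, -0.966, -0.0], [0.0, 0.0, -1.0]]
wrist_force: [0.5, -0.5, -1.9]
gripper_width: 24.8
grip_force: 79.1
[ 0.37  0.05 -2.1 ] [ 0.01  0.   -0.02] [[  2.28   0.4  220.51]]
hook_bowl [(0.49, (295.5776, 264.192), array([[-1.16, -0.12, 56.  ]]))]
hook_tip [(0.55, (300.4928, 254.20800000000003), array([[33.72, -0.61, 74.  ]]))]
kit_bar [(0.82, (299.6224, 257.2032), array([[ 9.72, -7.7 , 89.  ]]))]
kit_bay [(0.93, (278.1184, 273.2928), array([[-33.3 ,  49.48,   5.  ]]))]
```

View pics/s8.png

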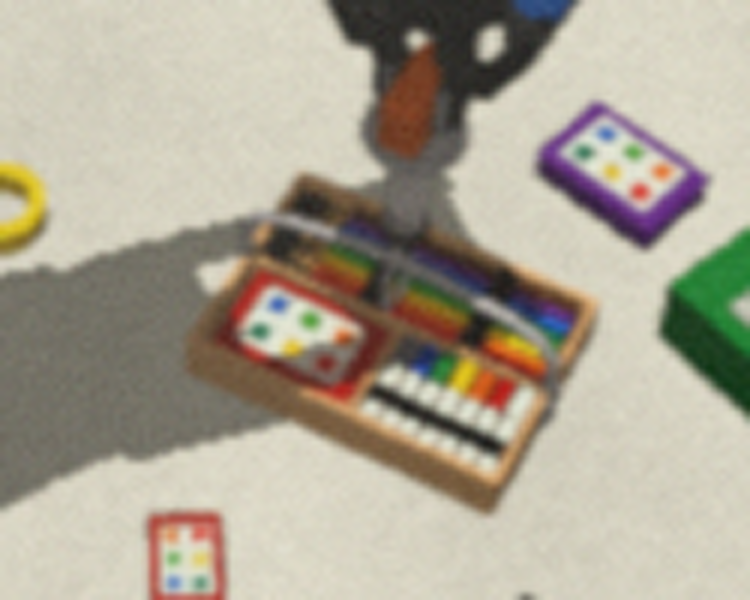

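The hook sits at the bar (crop (390,290)), near mid-handle, with no contact force. I lift gently.

```bash
python3 -m pendant '{"travel":[[0,0,-0.8],[0,0,-1.6],[0,0,-2.4],[0,0,-3.2],[0,0,-4]],"turn":[[0,0,0],[0,0,0],[0,0,0],[0,0,0],[0,0,0]],"fingers":[2,2,2,2,2]}'
python3 -m pendant '{"travel":[[0,0,-0.3],[0,0,-0.6],[0,0,-0.9],[0,0,-1.2],[0,0,-1.5]],"turn":[[0,0,0],[0,0,0],[0,0,0],[0,0,0],[0,0,0]],"fingers":[2,2,2,2,2]}'
python3 - <<'E'
from h import *
np.set_printoptions(precision=2,suppress=True)
s=env.state();print(s['wrist_force'],s['wrist_torque'])
env.camera('side')
for l,z in(('kit_bar',95),('hook_bowl',91),('kit_bay',10)):print(l,[(q[0],q[1:],pose([0,0,-.26],np.array([at_z('side',*q[1:],z)-[498,-194.5,0]]))) for q in pt('side',l)[:1]])
E
```

```text
clock: 16.55
tool_pos: [498.9, -193.8, 261.1]
tool_rot: [[0.966, 0.257, 0.0], [0.257, -0.966, -0.0], [0.0, 0.0, -1.0]]
wrist_force: [0.7, -0.5, -4.3]
gripper_width: 24.9
grip_force: 78.9
clock: 17.18
tool_pos: [498.8, -193.7, 275.5]
tool_rot: [[0.967, 0.257, -0.0], [0.257, -0.967, 0.0], [-0.0, -0.0, -1.0]]
wrist_force: [1.3, -1.0, -6.9]
gripper_width: 25.1
grip_force: 78.7
[ 1.29 -1.05 -6.91] [-0.3  -0.19  0.03]
kit_bar [(0.9, (293.5808, 255.7824), array([[ 0.33, 11.42, 95.  ]]))]
hook_bowl [(0.52, (295.7824, 257.2032), array([[ 1.57,  3.23, 91.  ]]))]
kit_bay [(0.74, (278.4768, 273.10080000000005), array([[-35.12,  47.31,  10.  ]]))]
```

```bash
python3 -m pendant '{"travel":[[0,0,-0.4],[0,0,-0.8],[0,0,-1.2],[0,0,-1.6],[0,0,-2]],"turn":[[0,0,0],[0,0,0],[0,0,0],[0,0,0],[0,0,0]],"fingers":[2,2,2,2,2]}'
python3 -m pendant '{"travel":[[0,0,-0.6],[0,0,-1.2],[0,0,-1.8],[0,0,-2.4],[0,0,-3]],"turn":[[0,0,0],[0,0,0],[0,0,0],[0,0,0],[0,0,0]],"fingers":[2,2,2,2,2]}' 100
python3 -m pendant '{"travel":[[0,0,0],[0,0,0],[0,0,0],[0,0,0],[0,0,0]],"turn":[[0,0,0],[0,0,0],[0,0,0],[0,0,0],[0,0,0]],"fingers":[2,2,2,2,2]}'
cat >> h.py <<'E'
def hang(cams=('side',)):
    """kit axis along handle, from rim plane of depth: tilt"""
    for c in cams:
        p,d=env.camera(c);r=env.outline_of(c,'kit')
        if not r: print(c,'no kit');continue
        P=cloud(c,r[0]['pixels'],d);P=P[np.abs(P[:,2]-np.median(P[:,2]))<25]
        A=np.c_[P[:,:2]-P[:,:2].mean(0),np.ones(len(P))];w=np.ones(len(P))
        for _ in range(15):
            q=np.linalg.lstsq(A*w[:,None],P[:,2]*w,rcond=None)[0];w=1/np.sqrt(1+((P[:,2]-A@q)/4)**2)
        s=env.state();Rt=np.array(s['tool_rot'])
        print(c,round(r[0]['conf'],2),len(P),P.mean(0).round(),'slope tool x,y',(q[:2]@Rt[:2,:2]).round(3),np.percentile(P[:,2],[2,50,98]).round())
        for l in('kit_bar','hook_bowl','kit_bay','tin'): print('  ',l,[(q[0],np.round(q[1:],1)) for q in pt(c,l)[:1]])
E
python3 - <<'E'
from h import *
np.set_printoptions(precision=2,suppress=True)
hang(('side','top'));s=env.state();print(s['clock'],s['wrist_force'],s['wrist_torque'])
E
```

```text
clock: 18.0
tool_pos: [498.9, -193.7, 295.8]
tool_rot: [[0.966, 0.257, -0.0], [0.257, -0.966, 0.0], [-0.0, -0.0, -1.0]]
wrist_force: [-0.4, -0.2, -9.0]
gripper_width: 24.8
grip_force: 78.9
clock: 18.62
tool_pos: [498.9, -193.8, 325.9]
tool_rot: [[0.967, 0.257, 0.0], [0.257, -0.967, -0.0], [0.0, 0.0, -1.0]]
wrist_force: [-0.2, 0.9, -9.0]
gripper_width: 24.6
grip_force: 100.5
clock: 19.25
tool_pos: [498.9, -193.8, 325.4]
tool_rot: [[0.967, 0.257, -0.0], [0.257, -0.967, 0.0], [-0.0, -0.0, -1.0]]
wrist_force: [-0.2, -0.4, -8.9]
gripper_width: 24.8
grip_force: 100.7
side 0.63 1644 [ 494. -212.   70.] slope tool x,y [ 0.02 -0.  ] [51. 72. 80.]
   kit_bar [(0.85, array([295.5, 250.7]))]
   hook_bowl [(0.54, array([294.1, 252. ]))]
   kit_bay [(0.62, array([279.8, 267.8]))]
   tin [(0.87, array([278.7, 265.4]))]
top 0.75 388 [ 520. -146.   72.] slope tool x,y [0.01 0.01] [61. 72. 81.]
   kit_bar [(0.96, array([300.6, 202.6]))]
   hook_bowl []
   kit_bay [(0.7, array([291.4, 213.7]))]
   tin [(0.77, array([299.2, 168.7]))]
19.85 [-0.05  0.51 -9.2 ] [-0.04  0.06  0.07]
```

The kit hangs level (slopes 0.02 or less, load about 7 N, underside about 40 mm up). Now a gentle carry in a straight line.

```bash
python3 -m pendant '{"travel":[[0,-0.4,-0.1],[0,-1.3,-0.3],[0.1,-2.6,-0.6],[0.1,-4.3,-0.8],[0.2,-6.2,-1]],"turn":[[0,0,0],[0,0,0],[0,0,0],[0,0,0],[0,0,0]],"fingers":[2,2,2,2,2]}'
python3 -m pendant '{"travel":[[0.1,-2,0],[0.1,-4,0],[0.2,-6,0],[0.2,-8,0],[0.3,-10,0]],"turn":[[0,0,-0.4],[0,0,-0.8],[0,0,-1.2],[0,0,-1.6],[0,0,-2]],"fingers":[2,2,2,2,2]}'
python3 -m pendant '{"travel":[[0.1,-2,0],[0.3,-4,0],[0.4,-6,0],[0.5,-8,0],[0.6,-10,0]],"turn":[[0,0,-0.8],[0,0,-1.6],[0,0,-2.4],[0,0,-3.2],[0,0,-4]],"fingers":[2,2,2,2,2]}'
python3 - <<'E'
from h import *
np.set_printoptions(precision=2,suppress=True)
s=env.state();print(s['wrist_torque'],go((396.5,242.6,325),np.arctan2(.409,.912)-np.pi/2)[:2])
E
```

```text
clock: 20.48
tool_pos: [484.5, -131.9, 335.7]
tool_rot: [[0.966, 0.257, 0.0], [0.257, -0.966, 0.0], [0.0, -0.0, -1.0]]
wrist_force: [-0.3, -0.1, -9.1]
gripper_width: 25.2
grip_force: 100.7
clock: 21.1
tool_pos: [461.6, -34.5, 335.5]
tool_rot: [[0.957, 0.291, -0.0], [0.291, -0.957, 0.0], [-0.0, -0.0, -1.0]]
wrist_force: [0.1, 0.4, -9.0]
gripper_width: 24.6
grip_force: 100.7
clock: 21.72
tool_pos: [438.2, 62.8, 335.5]
tool_rot: [[0.934, 0.357, 0.0], [0.357, -0.934, 0.0], [0.0, 0.0, -1.0]]
wrist_force: [0.3, 0.5, -8.2]
gripper_width: 24.8
grip_force: 100.7
[ 0.02 -0.07 -0.  ] (array([  2.53, -18.28,   1.05]), array([ 0.  , -0.  , -3.22]))
```

```bash
python3 -m pendant '{"travel":[[0.3,-1.9,0],[0.5,-3.8,0.1],[0.8,-5.7,0.2],[1.05,-7.6,0.3],[1.3,-9.4,0.4]],"turn":[[0,0,-0.4],[0,0,-0.8],[0,0,-1.2],[0,0,-1.6],[0,0,-2]],"fingers":[2,2,2,2,2]}'
python3 -m pendant '{"travel":[[0.2,-1.7,0.1],[0.4,-3.3,0.3],[0.6,-4.7,0.6],[0.8,-6,1],[0.9,-7,1]],"turn":[[0,0,-0.3],[0,0,-0.6],[0,0,-0.9],[0,0,-1.2],[0,0,-1.2]],"fingers":[2,2,2,2,2]}'
python3 -m pendant '{"travel":[[0.1,-0.8,0],[0.1,-1.3,0],[0.1,-1.5,0],[0.1,-1.5,0],[0.1,-1.5,0]],"turn":[[0,0,0],[0,0,0],[0,0,0],[0,0,0],[0,0,0]],"fingers":[2,2,2,2,2]}'
python3 - <<'E'
from h import *
np.set_printoptions(precision=2,suppress=True)
s=env.state();print(s['wrist_torque'],go((396.5,242.6,320),np.arctan2(.409,.912)-np.pi/2)[:2]);hang()
E
```

```text
clock: 22.35
tool_pos: [416.7, 155.2, 331.5]
tool_rot: [[0.921, 0.39, 0.0], [0.39, -0.921, 0.0], [0.0, -0.0, -1.0]]
wrist_force: [0.5, 0.9, -9.9]
gripper_width: 24.8
grip_force: 100.7
clock: 22.98
tool_pos: [398.2, 222.7, 321.1]
tool_rot: [[0.913, 0.408, -0.001], [0.408, -0.913, -0.0], [-0.001, 0.0, -1.0]]
wrist_force: [-0.5, 0.0, -9.7]
gripper_width: 25.0
grip_force: 100.6
clock: 23.6
tool_pos: [393.5, 235.9, 321.5]
tool_rot: [[0.913, 0.408, 0.0], [0.408, -0.913, -0.0], [0.0, 0.0, -1.0]]
wrist_force: [-0.1, -0.2, -9.1]
gripper_width: 24.5
grip_force: 100.7
[-0.03 -0.02  0.07] (array([ 0.55, -0.49,  0.15]), array([ 0.01, -0.  , -0.1 ]))
side 0.63 1390 [391. 217.  67.] slope tool x,y [ 0.01 -0.01] [46. 68. 77.]
   kit_bar [(0.72, array([190.4, 200.1]))]
   hook_bowl [(0.57, array([191.5, 202.7]))]
   kit_bay [(0.79, array([179.3, 219.8]))]
   tin [(0.72, array([333.5, 244.1]))]
```

```bash
python3 -m pendant '{"travel":[[0.2,-0.2,0],[0.5,-0.5,0.1],[0.5,-0.5,0.1],[0.5,-0.5,0.1],[0.5,-0.5,0.1]],"turn":[[0,0,0],[0,0,0],[0,0,0],[0,0,0],[0,0,0]],"fingers":[2,2,2,2,2]}'
python3 - <<'E'
from h import *
np.set_printoptions(precision=2,suppress=True)
print(go((510.6,283.5,320),np.arctan2(.409,.912)-np.pi/2)[:2])
E
```

```text
clock: 24.52
tool_pos: [395.9, 242.7, 320.5]
tool_rot: [[0.913, 0.408, -0.0], [0.408, -0.913, -0.0], [-0.0, 0.0, -1.0]]
wrist_force: [-0.4, -0.6, -9.4]
gripper_width: 24.6
grip_force: 100.7
(array([12.14,  0.95,  0.05]), array([ 0.  ,  0.01, -0.08]))
```

```bash
python3 -m pendant '{"travel":[[0.4,0.03,0],[1.2,0.1,0],[2.2,0.17,0],[3.4,0.27,0],[4.6,0.36,0]],"turn":[[0,0,0],[0,0,0],[0,0,0],[0,0,0],[0,0,0]],"fingers":[2,2,2,2,2]}'
python3 -m pendant '{"travel":[[1.2,0.09,0],[2.4,0.19,0],[3.6,0.28,0],[4.8,0.38,0],[5.8,0.45,0]],"turn":[[0,0,0],[0,0,0],[0,0,0],[0,0,0],[0,0,0]],"fingers":[2,2,2,2,2]}'
python3 -m pendant '{"travel":[[0.7,0.05,0],[1.2,0.1,0],[1.5,0.13,0],[1.5,0.13,0],[1.5,0.13,0]],"turn":[[0,0,0],[0,0,0],[0,0,0],[0,0,0],[0,0,0]],"fingers":[2,2,2,2,2]}'
python3 - <<'E'
from h import *
np.set_printoptions(precision=2,suppress=True)
s=env.state();print(s['wrist_force'],s['wrist_torque'],go((510.6,283.5,312),np.arctan2(.409,.912)-np.pi/2)[:2]);hang()
E
```

```text
clock: 25.15
tool_pos: [440.4, 258.5, 320.4]
tool_rot: [[0.913, 0.408, 0.0], [0.408, -0.913, 0.0], [0.0, -0.0, -1.0]]
wrist_force: [0.5, -0.3, -8.0]
gripper_width: 24.2
grip_force: 100.7
clock: 25.78
tool_pos: [495.0, 278.0, 320.5]
tool_rot: [[0.913, 0.408, 0.0], [0.408, -0.913, 0.0], [0.0, -0.0, -1.0]]
wrist_force: [0.2, -0.9, -8.3]
gripper_width: 25.1
grip_force: 100.7
clock: 26.4
tool_pos: [508.2, 282.6, 320.5]
tool_rot: [[0.913, 0.408, -0.0], [0.408, -0.913, -0.0], [-0.0, -0.0, -1.0]]
wrist_force: [-0.2, -0.3, -8.8]
gripper_width: 24.6
grip_force: 100.7
[-0.19 -0.3  -8.77] [ 0.   -0.02  0.03] (array([0.25, 0.01, 0.85]), array([-0.  ,  0.01, -0.08]))
side 0.61 1282 [502. 267.  65.] slope tool x,y [ 0.02 -0.01] [45. 67. 76.]
   kit_bar [(0.79, array([207.2, 181.1]))]
   hook_bowl [(0.62, array([206. , 179.9]))]
   kit_bay [(0.65, array([193.2, 197.4]))]
   tin [(0.87, array([334., 246.]))]
```

```bash
python3 -m pendant '{"travel":[[0,0,0.2],[0,0,0.4],[0,0,0.6],[0,0,0.75],[0,0,0.85]],"turn":[[0,0,0],[0,0,0],[0,0,0],[0,0,0],[0,0,0]],"fingers":[2,2,2,2,2]}'
python3 -m pendant '{"travel":[[0,0,0],[0,0,0],[0,0,0],[0,0,0],[0,0,0]],"turn":[[0,0,0],[0,0,0],[0,0,0],[0,0,0],[0,0,0]],"fingers":[2,2,2,2,2]}' 40
```

```text
clock: 27.32
tool_pos: [508.4, 282.6, 311.9]
tool_rot: [[0.913, 0.408, -0.0], [0.408, -0.913, -0.0], [-0.0, 0.0, -1.0]]
wrist_force: [-1.9, -1.3, 4.6]
gripper_width: 24.8
grip_force: 102.4
clock: 27.95
tool_pos: [508.4, 282.6, 312.0]
tool_rot: [[0.913, 0.408, -0.0], [0.408, -0.913, -0.0], [-0.0, 0.0, -1.0]]
wrist_force: [0.2, -0.3, -9.5]
gripper_width: 24.7
grip_force: 101.0
```

```bash
python3 -m pendant '{"travel":[[0,0,0.05],[0,0,0.1],[0,0,0.1],[0,0,0.1],[0,0,0.1]],"turn":[[0,0,0],[0,0,0],[0,0,0],[0,0,0],[0,0,0]],"fingers":[2,2,2,2,2]}'
python3 - <<'E'
from h import *
s=env.state();print(s['wrist_force'],s['wrist_torque'],s['tool_pos'])
hang()
E
```

```text
clock: 28.58
tool_pos: [508.5, 282.7, 311.9]
tool_rot: [[0.913, 0.408, 0.001], [0.408, -0.913, 0.0], [0.001, -0.0, -1.0]]
wrist_force: [-4.0, -2.5, 6.2]
gripper_width: 24.8
grip_force: 102.9
[-3.98925127 -2.51683372  6.20821139] [-0.40148657  0.7790026   0.00538377] [508.53180096 282.69680831 311.92993953]
side 0.64 1222 [504. 264.  57.] slope tool x,y [ 0.016 -0.011] [36. 58. 67.]
   kit_bar [(0.89, array([205.5, 182.4]))]
   hook_bowl [(0.58, array([372.9, 285.5]))]
   kit_bay [(0.8, array([191.9, 199.7]))]
   tin [(0.94, array([333.7, 240.7]))]
```

The scale now rests on the tines (wrist force reversed). I relieve the press a little and release.

```bash
python3 -m pendant '{"travel":[[0,0,-0.05],[0,0,-0.05],[0,0,-0.05],[0,0,-0.05],[0,0,-0.05]],"turn":[[0,0,0],[0,0,0],[0,0,0],[0,0,0],[0,0,0]],"fingers":[2,2.6,3,3.5,4.5]}' 20
python3 -m pendant '{"travel":[[0,0,0],[0,0,0],[0,0,0],[0,0,0],[0,0,0]],"turn":[[0,0,0],[0,0,0],[0,0,0],[0,0,0],[0,0,0]],"fingers":[6,7,8.5,8.5,8.5]}'
python3 -m pendant '{"travel":[[0,0,-1.5],[0,0,-4],[0,0,-7],[0,0,-10],[0,0,-13]],"turn":[[0,0,0],[0,0,0],[0,0,0],[0,0,0],[0,0,0]],"fingers":[8.5,8.5,8.5,8.5,8.5]}'
python3 -m pendant '{"travel":[[-4,4,-3],[-8,8,-3],[-12,12,-3],[-16,16,-3],[-18,18,-3]],"turn":[[0,0,0],[0,0,0],[0,0,0],[0,0,0],[0,0,0]],"fingers":[8.5,8.5,8.5,8.5,8.5]}'
python3 - <<'E'
from h import *
np.set_printoptions(precision=1,suppress=True)
hang(('side','top'))
for c in('side','top'):
    for l,z in(('scale',295),('scale_grip',325),('bracket',295),('kit_bar',115),('hook_bowl',111)):print(c,l,[(q[0],at_z(c,*q[1:],z)) for q in pt(c,l)[:1]])
    g=env.outline_of(c,'scale_grip')
    if g: print(fit({c:g[0]['pixels'].astype(float)},[box(-28,28,-13,13,305,345)],[509,283,.42]))
hang();print(env.state()['clock'])
E
```

```text
clock: 29.5
tool_pos: [508.5, 282.7, 311.6]
tool_rot: [[0.913, 0.408, 0.0], [0.408, -0.913, 0.0], [0.0, -0.0, -1.0]]
wrist_force: [-0.2, -0.3, 0.4]
gripper_width: 45.1
grip_force: 0.0
clock: 30.12
tool_pos: [508.4, 282.7, 311.5]
tool_rot: [[0.913, 0.408, -0.0], [0.408, -0.913, -0.0], [-0.0, 0.0, -1.0]]
wrist_force: [-0.8, -0.4, -0.7]
gripper_width: 85.0
grip_force: 0.0
clock: 30.75
tool_pos: [508.4, 282.6, 443.7]
tool_rot: [[0.913, 0.408, 0.001], [0.408, -0.913, 0.0], [0.001, -0.0, -1.0]]
wrist_force: [0.1, 0.6, 0.3]
gripper_width: 84.9
grip_force: 0.0
clock: 31.38
tool_pos: [416.3, 42.9, 472.9]
tool_rot: [[0.914, 0.407, 0.002], [0.407, -0.914, -0.0], [0.001, 0.001, -1.0]]
wrist_force: [0.9, 0.5, 0.1]
gripper_width: 85.1
grip_force: 0.0
side 0.87 1255 [503. 266.  57.] slope tool x,y [ 0. -0.] [36. 58. 67.]
   kit_bar [(0.6, array([206.7, 180.3]))]
   hook_bowl [(0.44, array([207.3, 185.3]))]
   kit_bay [(0.88, array([191.1, 203.3]))]
   tin [(0.94, array([336.4, 244.7]))]
top 0.87 728 [520. 261.  57.] slope tool x,y [-0. -0.] [44. 58. 67.]
   kit_bar [(0.68, array([194. , 204.3]))]
 
[... 257 characters left out ...]
e kit_bar [(0.6, array([516.1, 296. , 115. ]))]
side hook_bowl [(0.44, array([501.7, 276. , 111. ]))]
(array([499.9, 272.3,   0.5]), np.float64(0.4114964552596283))
top scale [(0.6, array([ 377.5, -378.9,  295. ]))]
top scale_grip [(0.63, array([505.1, 292.4, 325. ]))]
top bracket [(0.42, array([508.1, 238.3, 295. ]))]
top kit_bar [(0.68, array([510.3, 286.6, 115. ]))]
top hook_bowl []
(array([508.6, 282.5,   0.3]), np.float64(0.32266403768211194))
side 0.96 1158 [506. 262.  56.] slope tool x,y [ 0. -0.] [36. 58. 67.]
   kit_bar [(0.86, array([206.5, 183.6]))]
   hook_bowl [(0.44, array([205.7, 185.5]))]
   kit_bay [(0.77, array([193.8, 204.2]))]
   tin [(0.64, array([194.2, 199.1]))]
32.875
```

```bash
for i in 1; do python3 -m pendant '{"travel":[[0,0,0],[0,0,0],[0,0,0],[0,0,0],[0,0,0]],"turn":[[0,0,0],[0,0,0],[0,0,0],[0,0,0],[0,0,0]],"fingers":[8.5,8.5,8.5,8.5,8.5]}'; done
python3 -m pendant '{"travel":[[0,0,0],[0,0,0],[0,0,0],[0,0,0],[0,0,0]],"turn":[[0,0,0],[0,0,0],[0,0,0],[0,0,0],[0,0,0]],"fingers":[8.5,8.5,8.5,8.5,8.5]}' | head -1
python3 - <<'E'
from h import *
hang(); a,_=env.camera('side'); 
for _ in range(4): b,_=env.camera('side'); m=cv2.absdiff(cv2.GaussianBlur(a,(5,5),0),cv2.GaussianBlur(b,(5,5),0))[120:240,150:260]; print(m.max(),m.mean())
print(env.sign_off())
E
```

```text
clock: 33.5
tool_pos: [417.5, 44.9, 471.5]
tool_rot: [[0.913, 0.408, 0.0], [0.408, -0.913, 0.0], [0.0, 0.0, -1.0]]
wrist_force: [-0.5, -0.7, -0.5]
gripper_width: 85.2
grip_force: 0.0
clock: 34.12
side 0.91 1233 [504. 265.  57.] slope tool x,y [ 0.015 -0.008] [35. 58. 68.]
   kit_bar [(0.59, array([206.4, 182.7]))]
   hook_bowl [(0.55, array([207.8, 184.5]))]
   kit_bay [(0.7, array([193.4, 200.2]))]
   tin [(0.72, array([196.9, 201. ]))]
4 0.6460353535353536
4 0.6622474747474747
3 0.6438131313131313
4 0.6393181818181818
the job is handed in; nothing more can be done
None
```

The red tin lies flat in its bay, and the packed kit hangs level and still from the scale in its fork. I handed the job in at about 35 s, and the sign-off gave no verdict.

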